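# Release a film can from the ratchet clamp and rack it

## Robot

A 6-joint arm with a two-finger parallel gripper is mounted at the origin on a cart in front of the work surface, level with it; the furniture and walls round the work are solid. World frame = base frame: x ahead of the robot, y to its left, z up, the work surface at z = 0. Lengths are in m, angles in degrees, forces in N, time in s.
With the tool pointing down it reaches from about 0.35 to 0.875 m from the base axis. Payload 4.2 kg.
Tool frame: the origin (TCP) lies on the front face of the gripper's body, between the roots of the fingers; the fingertips stand 70 mm ahead of it and the grasp point (between the pads) lies 51 mm ahead of it (r.nose_length is the distance from the TCP to the fingertips, in m); z points along the fingers, y is the direction in which the jaws open and shut (so a half turn about z gives the same grasp; the last joint's range is limited). The gripper opens to 87 mm and grips with 3 to 60 N. Pads are 19 mm wide; open, the fingers measure 117 mm over their backs; the gripper's body (75 mm by 190 mm) begins 51 mm behind the grasp point.
Start: joints at [80.993, 22.042, 0.453, 0, -68.411, -14.817], TCP at [0.252, 0.572, 0.292] pointing down, gripper open.
Joint ranges: [-179.83, 179.83], [-69.29, 118.12], [-61.27, 80.66], [-181.25, 117.63], [-171.15, -9.14], [-177.46, 177.46]. Speed limits (degrees/s): [159.86, 159.86, 180, 180, 180, 180].

## Interface

Orientations are given as a 3x3 rotation matrix whose columns are the frame's x, y, z axes.
In Python, from station import telemetry, capture, order, r gives the robot as it stands.
- The arm moves only by the tool drive_tool, never from a script. Its argument "series" is a list of rows, each a list of 4 numbers: the shift along the tool's x, y, z as a fraction of full scale, then the turn about the tool's z as a fraction of full scale. In form: [[dx, dy, dz, turn], ...]. A call has 1 to 10 rows; each row is the pose to reach, as a shift and turn from the pose commanded when the call began, along the tool's axes at that moment; what a row does not reach only later rows make up. Full scale, the value 1, is 0.12 m for a shift and 2 rad for a turn. A row lasts 1/8 s, in which the tool goes at most 62.5 mm and 10.7 degrees, less where a joint would pass 70% of its speed; a pose out of reach is approached as far as the arm can. A call with a number of a shift or a turn outside -1 to 1 is refused whole. A call with a gripper value outside its range is refused whole. "fingers" is the finger opening in mm, from 0 to 87, set as the call begins (left out, the last holds). The fingers move at their own pace and stop on an object; the grip force is fixed at half the most. Time passes only in rows, so rows that repeat a pose let the fingers close. It gives the time, the measured TCP pose, the force and the opening at its end, in the units of the state.
- telemetry.sense(): the state, without advancing time (a new reading comes with each control period).
- capture(name): name is "scene" or "side" or "wrist"; returns a dict with "color" (480x640x3 uint8, blue, green, red), "fx", "fy", "cx", "cy" (pixels), "eye" and "attitude" of the camera in the world; the wrist camera has in their place "mount" (4x4, takes a point from camera to tool coordinates, whose origin is the TCP and whose axes are the flange's). Camera axes: x right, y up, looking along -z (the intrinsics and any distortion apply to the point x, -y, -z); pixel columns grow to the right and rows downward; lengths in m; the calibration is good to about 2 mm. A picture is of the moment at which its call begins: read the wrist's pose just before it. There is no depth.
- order.finish_job(): hands the job in, once; it reports no verdict.
The state is a dict: "time_s": time; "joints": joint angles; "joint_velocities": joint speeds; "effort": joint torques, N m; "tcp_pos": TCP position; "ee_rot": TCP orientation; "wrist_force": force on the tool from outside, world axes, zero at the start; "moment": the same for the moment, N m; "gripper_width": opening from 0.0 (shut) to 1.0 (fully open).
Only numpy, scipy, OpenCV 4.12 (cv2) and the standard library are available. Lean on these libraries where they do the work, as an engineer would, in place of code of your own. Each camera call takes 0.05 s, during which the arm holds its last target. There are 200 camera calls.

## Task

Let the ratchet clamp off the film can and put the can away. Lead the clamp's lever a touch tighter to take the load off its pawl (do not crush the can), pinch the trigger gently against the handle so that the pawl lifts off the wheel, and ease the lever all the way back without letting it fly. Only then take the can out and stand it upright in the empty cell of the wooden rack, leaving the other two cans standing in theirs.

Things in the scene. Friction and masses are not known exactly. Their poses are not given: they have to be found in the camera images.
- clamp: flat steel bench clamp, fixed; base 125 x 215 x 6 mm, from -55 to +70 mm along its x, -60 to +155 along y. Origin on the bench under the lever's upright pivot axis, which carries a fixed flat ratchet wheel (36 notches, 84 mm across, 26 to 34 mm above the bench, nut to 45 mm). +y is the jaw's closing direction. Anvil, jaw and pad are at most 26 mm high
- can_seat (a point): point on the clamp's base plate (6 mm above the bench) where the clamped can stands, between the pad and the V anvil; 36 mm along x and 105 mm along y of the clamp
- lever (a joint): angle of the flat aluminium lever about the pivot axis, rad: 0 = fully back (open, at its stop), larger = anticlockwise from above = tighter. Starts caught in a notch, near 0.88 or 1.05; notches are 0.175 apart, the jaw moves about 28 mm per rad. Sprung towards 0: pushes on the handle with 6 to 9 N when caught, 1 N when open. With the pawl on the wheel it turns only tighter
- lever_handle (a point): middle (55 mm above the bench) of the handle: upright black round post, 14 mm diameter, from 25 to 76 mm above the bench, fixed on the lever 113 mm from the pivot axis
- trigger (a point): middle (55 mm up) of the trigger: upright black post, 12 mm diameter, 34 to 76 mm above the bench, on the pawl's tail. At rest 35 mm from the handle, centre to centre, on its tightening side and square to the lever: 48 mm over both posts. Pinched to the handle it lifts the pawl: clear of the wheel at about 35 mm over both posts, stop at 32 mm. It may not be pressed with more than 14 N
- pawl: sprung steel pawl with the trigger post, riding on the lever 26 to 34 mm above the bench; origin at its own pivot. With its load taken off (lever led 0.03 to 0.06 rad tighter) lifting it takes 4 to 6 N on the trigger; under load the hooked notch holds it and it takes over 14 N. Its spring puts it back on the wheel when let go, so keep the trigger pinched while the lever goes back
- pad: black rubber pad, 26 x 5 x 18 mm, on springs in the sliding jaw; presses the can against the anvil with 16 N (lever at 0.88) or 25 N (1.05) at the start. More than 31 N crushes the can: one notch above 1.05 does
- can_3_centre (a point): centre (half-way up) of the film can held in the clamp: upright, 51 mm high, body 31 mm diameter, the top 7 mm is a cap 34 mm in diameter; 30 g. It stands on the 6 mm base, so its top is 57 mm above the bench; pad and anvil hold it along the clamp's y axis, so above 26 mm fingers have room along the clamp's x axis
- rack: low wooden rack on the bench, 56 x 150 x 20 mm, three cells in a row along its y axis, each about 48 x 44 mm inside, floor 4 mm thick, walls 4 mm thick and 20 mm high
- empty_cell (a point): centre of the floor (4 mm above the bench) of the rack's empty end cell, at -48.5 mm along the rack's y axis
- can_1_centre (a point): centre of the can of the same size in the rack's other end cell
- can_2_centre (a point): centre of the can of the same size in the rack's middle cell
There are look-alikes about, which are no part of the job. Leave any blue, red or turquoise look-alike of the part that bears can_2_centre alone.

How it is judged:
By the outcome, as a careful person would: the job done as asked, in the order asked, and still so for the second after the job is handed in, with the robot touching nothing.
It also fails if it takes over 58 s, if anything falls off the work surface, if the arm or the gripper's body presses on something with over 40 N, if the wrist force passes 120 N, or if a joint passes its speed limit or range.

## Working session

There is one attempt and no reset: what is moved stays moved. The work goes in short steps, Python scripts to look and compute and a tool call to move; the robot and the scene stay as the last step left them, time stands still between calls to the robot, and variables do not carry over. Pictures are saved under pics/ and viewed, about 8 in all and at most 12, crops included, and the job is handed in when it is done.

Besides the shell and the picture viewer there is one more tool, called after "Call:" as name(argument=value, ...) on one line, values as JSON. drive_tool: Moves the arm, as the interface text tells. Shift numbers are shares of 0.12 m and turn numbers shares of 2 rad, none past 1 either way. Its arguments: {"type":"object","properties":{"series":{"type":"array","items":{"type":"array","items":{"type":"number","minimum":-1,"maximum":1}}},"fingers":{"type":"number"}},"required":["series"]}

```bash
ls; mkdir -p pics; cat > h.py <<'E'
import numpy as np, cv2, json
from station import telemetry, capture, order, r
def grab(n):
    s=telemetry.sense(); c=capture(n)
    if 'mount' in c:
        T=np.eye(4);T[:3,:3]=np.array(s['ee_rot']);T[:3,3]=s['tcp_pos']
        M=T@np.array(c['mount']);R,e=M[:3,:3],M[:3,3]
    else: R,e=np.array(c['attitude']),np.array(c['eye'])
    return dict(img=np.array(c['color']),R=R,e=e,k=[float(c[q]) for q in('fx','fy','cx','cy')],raw={k:v for k,v in c.items() if k!='color'})
def ray(v,u,w):
    fx,fy,cx,cy=v['k'];d=v['R']@np.array([(u-cx)/fx,-(w-cy)/fy,-1.]);return d/np.linalg.norm(d)
def onz(v,u,w,z):
    d=ray(v,u,w);return v['e']+d*(z-v['e'][2])/d[2]
def proj(v,p):
    q=v['R'].T@(np.array(p)-v['e']);fx,fy,cx,cy=v['k'];return cx+fx*q[0]/-q[2],cy-fy*q[1]/-q[2]
def tri(va,a,vb,b):
    A=[];B=[]
    for v,p in((va,a),(vb,b)):
        d=ray(v,*p);P=np.eye(3)-np.outer(d,d);A.append(P);B.append(P@v['e'])
    return np.linalg.lstsq(np.vstack(A),np.hstack(B),rcond=None)[0]
E
python3 - <<'E'
from h import *
for n in('scene','side','wrist'):
    v=grab(n);cv2.imwrite(f'pics/{n}0.png',v['img']);print(n,v['raw'],v['e'])
print(telemetry.sense())
E
```

```text
pics
scene {'fx': 466.9044273605588, 'fy': 466.9044273605588, 'cx': 319.1984653922731, 'cy': 236.63618751247213, 'eye': array([-0.13313008, -0.17890219,  0.76935579]), 'attitude': array([[ 0.59951628,  0.52695282, -0.60241262],
       [-0.80011796,  0.41320334, -0.43482668],
       [ 0.01978577,  0.74268683,  0.66934654]])} [-0.13313008 -0.17890219  0.76935579]
side {'fx': 464.40497046104156, 'fy': 464.40497046104156, 'cx': 320.6197059160513, 'cy': 238.1908740697487, 'eye': array([0.8576336 , 0.50541515, 0.78638936]), 'attitude': array([[-0.52535314, -0.7132617 ,  0.46396318],
       [ 0.85077074, -0.43141561,  0.30011616],
       [-0.0139004 ,  0.55239327,  0.83346773]])} [0.8576336  0.50541515 0.78638936]
wrist {'fx': 347.6258814804665, 'fy': 347.6258814804665, 'cx': 313.6858084218349, 'cy': 238.68659598627158, 'mount': array([[-6.98439039e-04,  9.62259780e-01,  2.72131639e-01,
         7.45207274e-02],
       [ 9.99999747e-01,  6.36354542e-04,  3.16392767e-04,
         3.83984758e-04],
       [ 1.31279830e-04,  2.72131791e-01, -9.62259981e-01,
        -9.27579618e-02],
       [ 0.
[... 203 characters left out ...]
2815e-02,
       -6.84101571e+01, -1.48183172e+01]), 'joint_velocities': array([-0.0122401 , -0.11511111,  0.18282403,  0.04631167, -0.00391583,
       -0.00620075]), 'effort': array([-2.78264806e-04, -3.91055202e+01,  1.87586099e+01,  4.22232628e+00,
        1.23682045e-02, -1.44739602e-04]), 'tcp_pos': array([0.25229402, 0.57146821, 0.29143781]), 'ee_rot': array([[ 9.14745332e-01, -4.04030563e-01, -5.31420252e-04],
       [-4.04030893e-01, -9.14744085e-01, -1.51521379e-03],
       [ 1.26079148e-04,  1.60074494e-03, -9.99998711e-01]]), 'wrist_force': array([-0.37128182,  0.06974422,  0.37990923]), 'moment': array([-0.03861168, -0.05123906, -0.02267499]), 'gripper_width': 1.0007784464533898}
```

View pics/scene0.png

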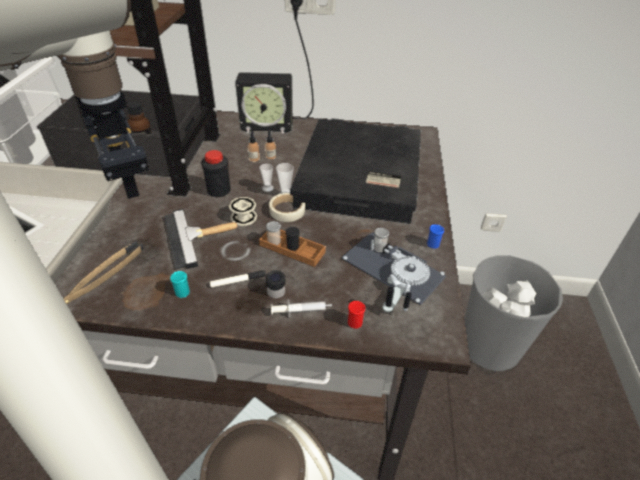

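View pics/side0.png

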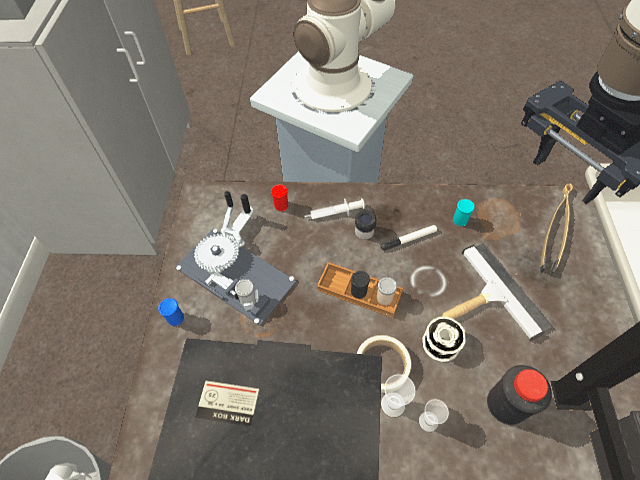

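The scene view shows the clamp at about (405,275), the clamped can at (381,240), and the rack at (292,245) with its right-hand end cell empty. In the side view the clamp is at (235,265), its posts at (228,200) and (245,203), and the rack at (360,288). The red, blue and turquoise cans are look-alikes. Next I'll enlarge both views.

```bash
python3 - <<'E'
import cv2
a=cv2.imread('pics/side0.png')[180:330,160:420];cv2.imwrite('pics/side_c.png',cv2.resize(a,None,fx=3,fy=3,interpolation=cv2.INTER_CUBIC))
a=cv2.imread('pics/scene0.png')[210:320,240:450];cv2.imwrite('pics/scene_c.png',cv2.resize(a,None,fx=3.8,fy=3.8,interpolation=cv2.INTER_CUBIC))
E
```

```text
(no output)
```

View pics/side_c.png

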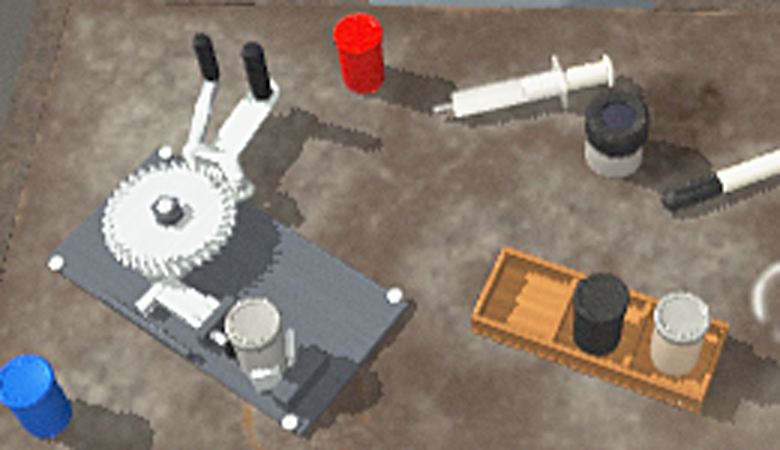

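View pics/scene_c.png

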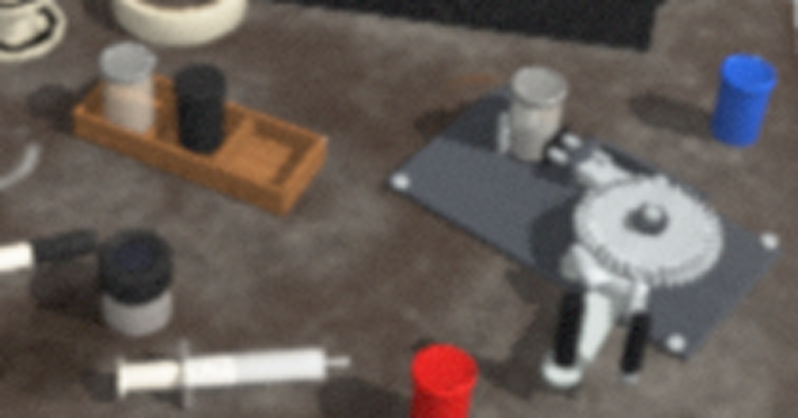

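Crops confirm it. Side crop: the handle is (257,70), on the broad lever, and the trigger is (205,57), on its anticlockwise (tightening) side. The nut is (166,207), the clamped can's cap (253,320), and the empty cell the left one (525,290). Can_2 is the black can at (600,315).

```bash
cat > meas.py <<'E'
from h import *
S=grab('side');C=grab('scene')
s=lambda x,y:(160+(x+.5)/3-.5,180+(y+.5)/3-.5)
c=lambda x,y:(240+(x+.5)/3.8-.5,210+(y+.5)/3.8-.5)
np.set_printoptions(precision=4,suppress=True)
for n,a,b in [('nut.045',(168,201),(654,212)),('handle_top.076',(252,48),(572,296)),('handle_mid',(257,70),(567,328)),
  ('trig_top.076',(201,39),(641,318)),('trig_mid',(206,58),(636,343)),('can top.057',(253,314),(540,83)),
  ('scrA',(165,153),(676,342)),('scrB',(56,262),(769,241)),('scrC',(395,296),(401,181)),
  ('can2top.055',(600,292),(200,82)),('can1top',(682,312),(128,62))]:
    p=tri(S,s(*a),C,c(*b));q=proj(S,p);print(n,p,'res',np.round(np.subtract(q,s(*a)),1))
    for z in(.006,.045,.055,.057,.076):
        if n.endswith(f'{z}'[1:]):print('   onz',onz(S,*s(*a),z),onz(C,*c(*b),z))
for n,a in [('scrA',(165,153)),('scrB',(56,262)),('scrC',(395,296)),('scrD',(290,422))]:print(n,onz(S,*s(*a),.008))
for n,a in [('rackTL',(503,250)),('rackL',(474,321)),('rackR bot',(700,402)),('rackTR',(728,324))]:print(n,onz(S,*s(*a),.02))
for n,a in [('rackR',(325,145)),('rackbot',(288,192)),('rackL',(76,114))]:print(n,onz(C,*c(*a),.02))
E
python3 meas.py
```

```text
nut.045 [0.5658 0.0772 0.0463] res [-0.9 -0.1]
   onz [0.5646 0.078  0.045 ] [0.5683 0.0765 0.045 ]
handle_top.076 [0.4559 0.0692 0.0775] res [0.1 0. ]
   onz [0.4552 0.068  0.076 ] [0.4571 0.0699 0.076 ]
handle_mid [0.4554 0.0684 0.0532] res [0.2 0. ]
trig_top.076 [0.4662 0.0342 0.0755] res [-0.1 -0. ]
   onz [0.4664 0.0347 0.076 ] [0.4659 0.0339 0.076 ]
trig_mid [0.4665 0.034  0.0555] res [-0.1 -0. ]
can top.057 [0.6071 0.1791 0.0609] res [-0.5 -0. ]
   onz [0.6054 0.1781 0.057 ] [0.6117 0.1805 0.057 ]
scrA [0.5207 0.0305 0.0083] res [-0. -0.]
scrB [0.6246 0.0239 0.0082] res [-0.2 -0. ]
scrC [0.5315 0.2254 0.0083] res [-0.2  0. ]
can2top.055 [0.4857 0.3454 0.0555] res [-0.2  0. ]
   onz [0.4852 0.3455 0.055 ] [0.4863 0.3454 0.055 ]
can1top [0.4727 0.3927 0.0554] res [-0.6  0.1]
scrA [0.5206 0.0304 0.008 ]
scrB [0.6244 0.024  0.008 ]
scrC [0.5312 0.2256 0.008 ]
scrD [0.6356 0.2193 0.008 ]
rackTL [0.4728 0.2703 0.02  ]
rackL [0.5255 0.2814 0.02  ]
rackR bot [0.5016 0.4247 0.02  ]
rackTR [0.4461 0.4159 0.02  ]
rackR [0.5187 0.2736 0.02  ]
rackbot [0.4722 0.2668 0.02  ]
rackL [0.4456 0.4128 0.02  ]
```

Measured sizes agree: the nut comes out at z=46 mm, the posts at 76 mm, and the can spacing at 49 mm. Clamp yaw is about −3.3° and the pivot is at (0.567,0.0775). I'll move to above the posts.

Call:
drive_tool(series=[[0.5,0.5,0,0],[1,1,0,0],[1,1,0,0],[1,1,0,0],[1,1,0,0]])

```text
time_s: 0.88
tcp_pos: [0.3138, 0.4138, 0.2925]
ee_rot: [[0.915, -0.404, 0.0], [-0.404, -0.915, 0.001], [-0.0, -0.001, -1.0]]
wrist_force: [0.1, 0.8, 0.1]
gripper_width: 0.998
```

Call:
drive_tool(series=[[0.5,0.5,0,0],[1,1,0,0],[1,1,0,0],[1,1,0,0],[1,1,0,0]])

```text
time_s: 1.5
tcp_pos: [0.3752, 0.2564, 0.2923]
ee_rot: [[0.915, -0.403, 0.0], [-0.403, -0.915, 0.0], [0.0, -0.0, -1.0]]
wrist_force: [0.6, 0.3, -0.4]
gripper_width: 0.995
```

Call:
drive_tool(series=[[0.5,0.5,0,0],[1,1,0,0],[1,1,0,0],[1,1,0,0],[1,1,0,0]])

```text
time_s: 2.12
tcp_pos: [0.4366, 0.0982, 0.2921]
ee_rot: [[0.915, -0.403, -0.0], [-0.403, -0.915, 0.0], [-0.0, -0.0, -1.0]]
wrist_force: [-0.4, 0.2, -0.2]
gripper_width: 1.002
```

Call:
drive_tool(series=[[0.34,0.26,0.3,-0.1],[0.34,0.26,0.6,-0.2],[0.34,0.26,0.6,-0.295],[0.34,0.26,0.6,-0.295],[0.34,0.26,0.6,-0.295],[0.34,0.26,0.6,-0.295]])

```text
time_s: 2.88
tcp_pos: [0.4611, 0.0531, 0.2203]
ee_rot: [[0.985, 0.174, 0.0], [0.174, -0.985, 0.0], [0.0, -0.0, -1.0]]
wrist_force: [-0.3, 0.2, 0.3]
gripper_width: 1.0
```

```bash
python3 - <<'E'
from h import *
import pickle
v=grab('wrist');cv2.imwrite('pics/w1.png',v['img']);pickle.dump(v,open('w1.pkl','wb'))
s=telemetry.sense();print(s['time_s'],s['tcp_pos'],s['ee_rot'],s['joints'])
for n,p in dict(nut=(.566,.0775,.045),h=(.4557,.0688,.076),t=(.4664,.0342,.076)).items():print(n,proj(v,p))
E
```

```text
2.925 [0.46107434 0.0528043  0.22033152] [[ 9.84705836e-01  1.74225069e-01  2.02734544e-04]
 [ 1.74225044e-01 -9.84705852e-01  1.35800064e-04]
 [ 2.23293668e-04 -9.84016805e-05 -9.99999970e-01]] [ 2.66733311e+01  1.04774581e+01 -2.74014216e+01 -2.20279324e-03
 -5.21072478e+01  7.33615861e+01]
nut (np.float64(305.2187994835488), np.float64(92.24387114747222))
h (np.float64(290.42658180136436), np.float64(251.98398041257062))
t (np.float64(340.70981639374986), np.float64(245.94389080320568))
```

View pics/w1.png

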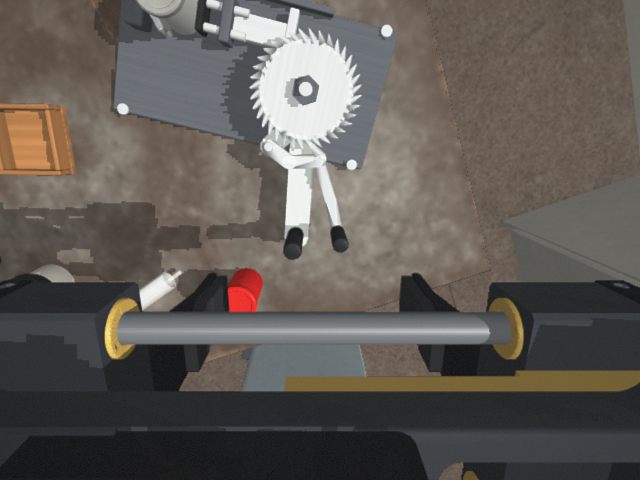

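The wrist view shows the handle top at about (293,248) and the trigger top at (340,244), each within about 3 px of prediction. The red look-alike at (245,285) is close to the sweep, so I'll check that clearance.

```bash
python3 - <<'E'
from h import *
import pickle
v=pickle.load(open('w1.pkl','rb'))
S=grab('side');C=grab('scene')
def blob(V,m=None):
    h=cv2.cvtColor(V['img'],cv2.COLOR_BGR2HSV);k=(((h[...,0]<6)|(h[...,0]>174))&(h[...,1]>170)&(h[...,2]>80)).astype(np.uint8)
    n,l,s,c=cv2.connectedComponentsWithStats(k)
    return [(s[i].tolist(),c[i].round(1)) for i in range(1,n) if s[i,4]>80]
for n,V in(('S',S),('C',C),('w',v)):print(n,blob(V))
a=[b for b in blob(S) if b[1][1]<230][0][1];b=[b for b in blob(C) if b[1][1]>280][0][1];print('red centre',tri(S,a,C,b))
# post tops: dark masks
g=v['img'].max(2);k=(g<45).astype(np.uint8)
n,l,s,c=cv2.connectedComponentsWithStats(k)
for i in range(1,n):
    if s[i,4]>80 and 220<c[i][1]<265:print(s[i],c[i])
E
```

```text
S [([271, 184, 17, 27, 351], array([279.6, 197.1])), ([514, 370, 34, 32, 793], array([530.3, 385.5]))]
C [([206, 151, 16, 13, 162], array([213.3, 156.8])), ([348, 301, 17, 27, 377], array([355.5, 313.6]))]
w [([228, 269, 35, 43, 1229], array([244.1, 290.8]))]
red centre [0.39320396 0.10608219 0.02957793]
[331 227  15  18 151] [336.82119205 233.45695364]
[284 228  19  21 219] [294.07305936 236.65753425]
```

The red can is at (0.393,0.106), clear of the fingers. Lowering around both posts.

Call:
drive_tool(series=[[0,0.011,0,0],[0,0.011,0,0],[0,0.011,0.3,0],[0,0.011,0.6,0],[0,0.011,0.8,0],[0,0.011,0.875,0],[0,0.011,0.875,0],[0,0.011,0.875,0]], fingers=64)

```text
time_s: 4.03
tcp_pos: [0.462, 0.051, 0.1162]
ee_rot: [[0.985, 0.174, 0.002], [0.174, -0.985, 0.001], [0.002, -0.0, -1.0]]
wrist_force: [-0.5, 0.3, -0.4]
gripper_width: 0.735
```

```bash
python3 - <<'E'
from h import *
import pickle
v=grab('wrist');cv2.imwrite('pics/w2.png',v['img']);pickle.dump(v,open('w2.pkl','wb'))
s=telemetry.sense();print(s['time_s'],s['tcp_pos'],s['wrist_force'],s['gripper_width']*87)
E
```

```text
4.075 [0.46194786 0.05095486 0.11628554] [-0.50459026  0.12266266 -0.04586051] 63.78228032809833
```

View pics/w2.png

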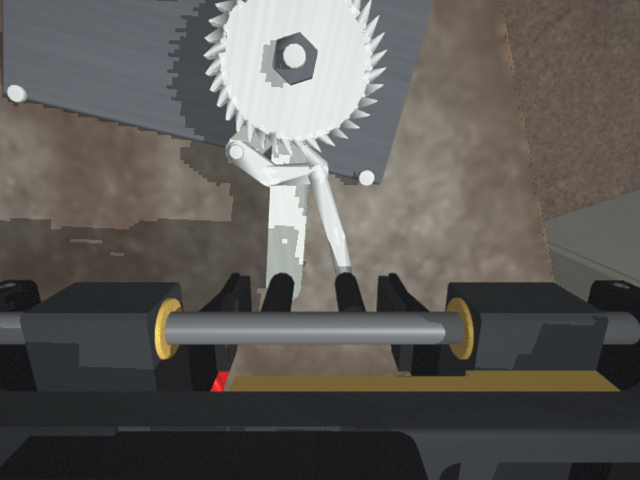

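The posts stand between the fingers, and the pawl pivot shows at (235,150). The trigger will therefore also swing outward when pinched, so I'll shift 4 mm outward, narrow the fingers, and then lead onto the handle while watching the force.

Call:
drive_tool(series=[[-0.033,-0.01,0,0],[-0.033,-0.01,0,0],[-0.033,-0.01,0,0],[-0.033,-0.01,0,0]], fingers=54)

```text
time_s: 4.58
tcp_pos: [0.4572, 0.0512, 0.1153]
ee_rot: [[0.985, 0.173, 0.0], [0.173, -0.985, 0.0], [0.0, -0.0, -1.0]]
wrist_force: [-0.2, -0.6, 0.6]
gripper_width: 0.622
```

Call:
drive_tool(series=[[0,0.008,0,0],[0,0.016,0,0],[0,0.016,0,0],[0,0.016,0,0]])

```text
time_s: 5.08
tcp_pos: [0.4575, 0.0492, 0.1152]
ee_rot: [[0.985, 0.173, -0.0], [0.173, -0.985, -0.0], [-0.0, 0.0, -1.0]]
wrist_force: [-0.2, -0.3, 0.3]
gripper_width: 0.622
```

Call:
drive_tool(series=[[0,0.008,0,0],[0,0.016,0,0],[0,0.016,0,0]])

```text
time_s: 5.45
tcp_pos: [0.4578, 0.0475, 0.1152]
ee_rot: [[0.985, 0.173, -0.0], [0.173, -0.985, 0.0], [0.0, -0.0, -1.0]]
wrist_force: [-0.2, 1.5, -0.2]
gripper_width: 0.627
```

Call:
drive_tool(series=[[0,0.008,0,0],[0,0.016,0,0],[0,0.016,0,0]])

```text
time_s: 5.82
tcp_pos: [0.4579, 0.0461, 0.1152]
ee_rot: [[0.985, 0.173, -0.0], [0.173, -0.985, 0.001], [-0.0, -0.001, -1.0]]
wrist_force: [-3.3, 5.1, 0.7]
gripper_width: 0.623
```

Call:
drive_tool(series=[[0,0.008,0,0],[0,0.016,0,0],[0,0.016,0,0],[0,0.016,0,0]])

```text
time_s: 6.32
tcp_pos: [0.458, 0.0444, 0.1152]
ee_rot: [[0.985, 0.173, -0.001], [0.173, -0.985, 0.001], [-0.0, -0.001, -1.0]]
wrist_force: [-3.1, 8.2, 0.5]
gripper_width: 0.614
```

Call:
drive_tool(series=[[0,0.008,0,0],[0,0.012,0,0],[0,0.012,0,0],[0,0.012,0,0]])

```text
time_s: 6.82
tcp_pos: [0.4581, 0.0432, 0.1152]
ee_rot: [[0.985, 0.173, -0.001], [0.173, -0.985, 0.001], [-0.001, -0.002, -1.0]]
wrist_force: [-4.6, 9.9, 0.7]
gripper_width: 0.621
```

```bash
python3 - <<'E'
from h import *
import pickle
v=grab('wrist');cv2.imwrite('pics/w3.png',v['img']);pickle.dump(v,open('w3.pkl','wb'))
s=telemetry.sense();print(s['time_s'],s['tcp_pos'],s['wrist_force'],s['gripper_width']*87)
E
```

```text
6.875 [0.45811072 0.04322371 0.11514693] [-4.41592812  9.28624558  1.54886818] 53.975590898457504
```

View pics/w3.png

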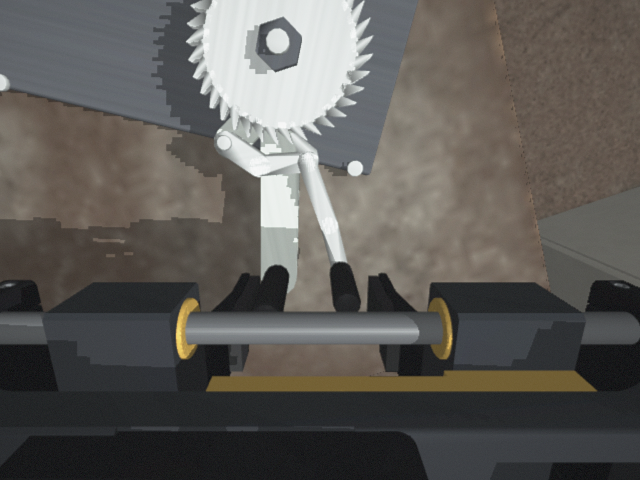

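The handle finger carries about 9 N and the lever has gone about 0.05 rad tighter, judging by the pawl bolt moving from (235,151) to (223,142) against the nut. Now I'll pinch in steps and hold the handle finger in place.

Call:
drive_tool(series=[[0,-0.008,0,0],[0,-0.017,0,0],[0,-0.017,0,0]], fingers=50)

```text
time_s: 7.25
tcp_pos: [0.4578, 0.0452, 0.1152]
ee_rot: [[0.985, 0.173, -0.001], [0.173, -0.985, 0.001], [-0.001, -0.001, -1.0]]
wrist_force: [-4.7, 8.7, 2.3]
gripper_width: 0.578
```

Call:
drive_tool(series=[[0,-0.008,0,0],[0,-0.017,0,0],[0,-0.017,0,0]], fingers=46)

```text
time_s: 7.62
tcp_pos: [0.4574, 0.0468, 0.1152]
ee_rot: [[0.985, 0.173, -0.001], [0.173, -0.985, 0.001], [-0.001, -0.001, -1.0]]
wrist_force: [-3.5, 6.0, 2.3]
gripper_width: 0.532
```

Call:
drive_tool(series=[[0,-0.008,0,0],[0,-0.017,0,0],[0,-0.017,0,0]], fingers=42)

```text
time_s: 8.0
tcp_pos: [0.457, 0.0485, 0.1152]
ee_rot: [[0.985, 0.172, -0.001], [0.172, -0.985, 0.0], [-0.001, -0.001, -1.0]]
wrist_force: [-3.9, 4.5, 2.2]
gripper_width: 0.488
```

```bash
python3 - <<'E'
from h import *
import pickle
v=grab('wrist');cv2.imwrite('pics/w4.png',v['img']);pickle.dump(v,open('w4.pkl','wb'))
s=telemetry.sense();print(s['time_s'],s['tcp_pos'],s['wrist_force'],s['gripper_width']*87)
E
```

```text
8.05 [0.45700172 0.04847178 0.11519572] [-3.07969497  4.96977056  1.81201219] 42.14048867628149
```

View pics/w4.png

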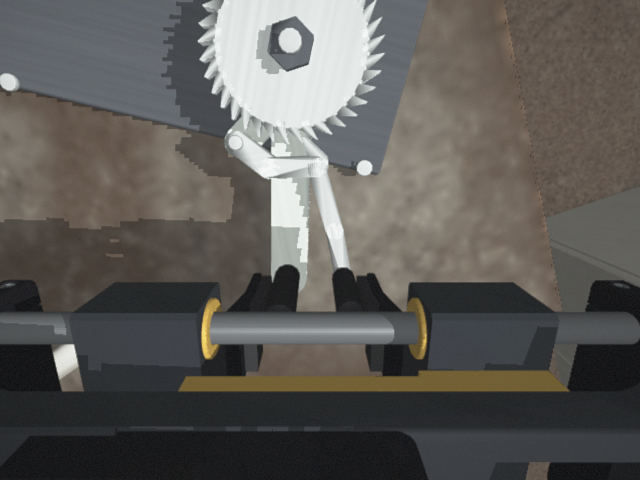

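The trigger is moving in and the handle finger hasn't shifted (0.0097→0.0102). Continuing the pinch.

Call:
drive_tool(series=[[0,-0.008,0,0],[0,-0.017,0,0],[0,-0.017,0,0]], fingers=38)

```text
time_s: 8.43
tcp_pos: [0.4567, 0.0505, 0.1152]
ee_rot: [[0.985, 0.172, -0.001], [0.172, -0.985, 0.0], [-0.001, -0.001, -1.0]]
wrist_force: [-3.3, 4.3, 1.6]
gripper_width: 0.444
```

Call:
drive_tool(series=[[0,-0.008,0,0],[0,-0.016,0,0],[0,-0.016,0,0],[0,-0.016,0,0]], fingers=34)

```text
time_s: 8.93
tcp_pos: [0.4563, 0.0525, 0.1152]
ee_rot: [[0.985, 0.172, -0.001], [0.172, -0.985, 0.001], [-0.001, -0.001, -1.0]]
wrist_force: [-3.9, 5.8, 1.7]
gripper_width: 0.397
```

```bash
python3 - <<'E'
from h import *
import pickle
v=grab('wrist');cv2.imwrite('pics/w5.png',v['img']);pickle.dump(v,open('w5.pkl','wb'))
s=telemetry.sense();print(s['time_s'],s['tcp_pos'],s['wrist_force'],s['gripper_width']*87)
y=s['ee_rot'][:,1]@s['tcp_pos'];print('handle face',y-s['gripper_width']*.0435)
a=cv2.imread('pics/w3.png')[60:330,180:410];b=v['img'][60:330,180:410]
cv2.imwrite('pics/cmp.png',cv2.resize(np.hstack([a,b]),None,fx=1.7,fy=1.7))
E
```

```text
8.975 [0.45634708 0.05254042 0.11518799] [-4.42534269  5.60910394  2.12613182] 34.17811210163689
handle face 0.009722604983541328
```

View pics/cmp.png

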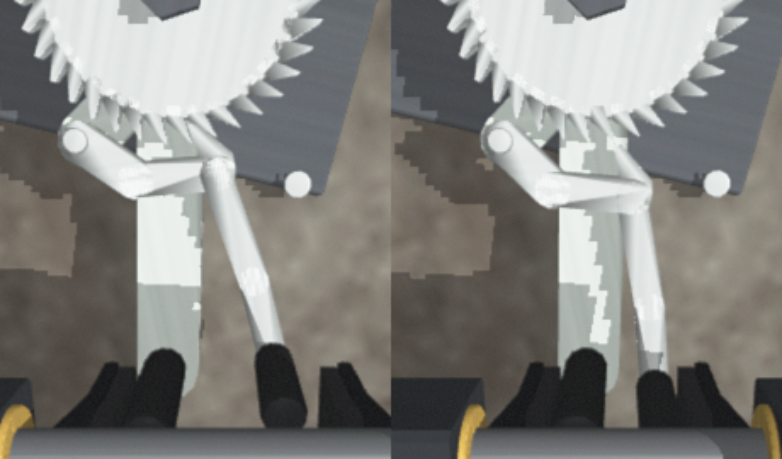

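At 34.2 mm the pawl hook has swung off the teeth, and the force still shows the lever resting on the handle finger. I'll ease back a little first and check it isn't caught.

Call:
drive_tool(series=[[0,-0.002,0,0],[0,-0.002,0,0],[0,-0.015,0,0.007],[-0.001,-0.03,0,0.015],[-0.001,-0.045,0,0.022],[-0.001,-0.059,0,0.03],[-0.001,-0.059,0,0.03]], fingers=33.5)

```text
time_s: 9.85
tcp_pos: [0.455, 0.059, 0.1152]
ee_rot: [[0.994, 0.113, -0.002], [0.113, -0.994, -0.0], [-0.002, 0.0, -1.0]]
wrist_force: [-3.7, 3.3, 2.9]
gripper_width: 0.387
```

Call:
drive_tool(series=[[0,-0.014,0,0.007],[-0.001,-0.028,0,0.015],[-0.001,-0.042,0,0.022],[-0.001,-0.057,0,0.03],[-0.001,-0.057,0,0.03]])

```text
time_s: 10.48
tcp_pos: [0.4541, 0.0658, 0.1152]
ee_rot: [[0.999, 0.054, -0.002], [0.054, -0.999, -0.0], [-0.002, 0.0, -1.0]]
wrist_force: [-4.1, 2.7, 3.2]
gripper_width: 0.384
```

The lever follows past its notch with positive contact force, so the pawl is off. Easing on along the arc.

Call:
drive_tool(series=[[-0.001,-0.028,0,0.015],[-0.001,-0.057,0,0.03],[0,-0.085,0,0.045],[0.001,-0.113,0,0.06],[0.004,-0.142,0,0.075],[0.007,-0.17,0,0.09],[0.011,-0.198,0,0.105],[0.016,-0.226,0,0.12],[0.022,-0.253,0,0.135],[0.028,-0.281,0,0.15]])

```text
time_s: 11.72
tcp_pos: [0.4554, 0.0995, 0.1151]
ee_rot: [[0.969, -0.245, -0.002], [-0.245, -0.969, -0.001], [-0.002, 0.002, -1.0]]
wrist_force: [-5.0, 2.4, 3.5]
gripper_width: 0.385
```

Call:
drive_tool(series=[[-0.001,-0.028,0,0.015],[-0.001,-0.057,0,0.03],[0,-0.085,0,0.045],[0.001,-0.113,0,0.06],[0.004,-0.142,0,0.075],[0.007,-0.17,0,0.09],[0.011,-0.198,0,0.105],[0.016,-0.226,0,0.12],[0.022,-0.253,0,0.135],[0.028,-0.281,0,0.15]])

```text
time_s: 12.98
tcp_pos: [0.4668, 0.1319, 0.1151]
ee_rot: [[0.854, -0.521, -0.002], [-0.521, -0.854, -0.0], [-0.002, 0.001, -1.0]]
wrist_force: [-6.2, 5.9, 4.8]
gripper_width: 0.39
```

```bash
python3 - <<'E'
from h import *
import pickle
v=grab('wrist');cv2.imwrite('pics/w6.png',v['img']);pickle.dump(v,open('w6.pkl','wb'))
s=telemetry.sense();print(s['time_s'],s['tcp_pos'],s['wrist_force'],s['gripper_width']*87)
d=s['tcp_pos']-np.array([.567,.0775,0]);print(np.hypot(*d[:2]),s['ee_rot'].T@d)
E
```

```text
13.025 [0.46699837 0.1322546  0.11514558] [-6.00908966  5.15629166  3.61621236] 33.38253252048909
0.11401048886135343 [-0.11405099  0.00550225 -0.11497388]
```

View pics/w6.png

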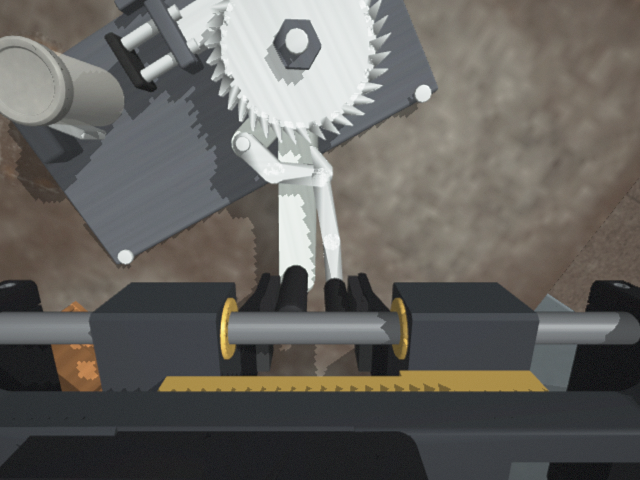

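The pad has drawn back from the can, both posts are still pinched, and the lever is about 0.72 rad back. I'll continue 1 mm further outward to relieve the sideways rub, then take small steps to the stop.

Call:
drive_tool(series=[[-0.005,-0.028,0,0.015],[-0.009,-0.057,0,0.03],[-0.008,-0.085,0,0.045],[-0.007,-0.113,0,0.06],[-0.004,-0.142,0,0.075],[-0.004,-0.142,0,0.075]])

```text
time_s: 13.78
tcp_pos: [0.4762, 0.147, 0.1151]
ee_rot: [[0.767, -0.642, -0.0], [-0.642, -0.767, 0.0], [-0.0, -0.0, -1.0]]
wrist_force: [-4.3, 4.6, 2.3]
gripper_width: 0.389
```

```bash
cat > st.py <<'E'
from h import *
s=telemetry.sense();R=s['ee_rot'];d=s['tcp_pos']-np.array([.567,.0775,0])
print(s['time_s'],s['tcp_pos'].round(4),'F tool',(R.T@s['wrist_force']).round(1),'w',round(s['gripper_width']*87,1),'vec tool',(R.T@d).round(4),'yang',np.degrees(np.arctan2(R[1,1],R[0,1])).round(1))
E
python3 st.py
```

```text
13.775 [0.4762 0.147  0.1151] F tool [-6.2 -0.7 -2.3] w 33.9 vec tool [-0.1143  0.005  -0.1151] yang -129.9
```

Call:
drive_tool(series=[[-0.004,-0.014,0,0.007],[-0.006,-0.028,0,0.015],[-0.006,-0.028,0,0.015]])

```text
time_s: 14.15
tcp_pos: [0.4781, 0.1496, 0.1152]
ee_rot: [[0.748, -0.664, 0.0], [-0.664, -0.748, 0.0], [0.0, -0.0, -1.0]]
wrist_force: [-0.9, 2.5, 0.5]
gripper_width: 0.385
```

```bash
python3 st.py
```

```text
14.15 [0.4781 0.1496 0.1152] F tool [-2.4 -1.3 -0.5] w 33.5 vec tool [-0.1144  0.0051 -0.1152] yang -131.6
```

Call:
drive_tool(series=[[-0.001,-0.014,0,0.007],[-0.001,-0.028,0,0.015],[-0.001,-0.028,0,0.015]])

```text
time_s: 14.52
tcp_pos: [0.4795, 0.1514, 0.1151]
ee_rot: [[0.728, -0.686, -0.002], [-0.686, -0.728, -0.001], [-0.0, 0.002, -1.0]]
wrist_force: [-2.5, 0.0, 0.7]
gripper_width: 0.386
```

```bash
python3 st.py
```

```text
14.525 [0.4795 0.1514 0.1151] F tool [-1.8  1.7 -0.7] w 33.5 vec tool [-0.1144  0.0065 -0.115 ] yang -133.3
```

Call:
drive_tool(series=[[0,-0.006,0,0.002],[0,-0.012,0,0.004],[0,-0.012,0,0.004]])

```text
time_s: 14.9
tcp_pos: [0.4797, 0.1518, 0.1149]
ee_rot: [[0.722, -0.692, -0.004], [-0.692, -0.722, -0.003], [-0.001, 0.005, -1.0]]
wrist_force: [-4.6, -2.7, 3.0]
gripper_width: 0.384
```

```bash
python3 st.py
```

```text
14.9 [0.4797 0.1518 0.1149] F tool [-1.4  5.1 -3. ] w 33.4 vec tool [-0.1145  0.0074 -0.1148] yang -133.8
```

It's at the hard stop: force rises and the lever doesn't move. I'll relax, open the fingers and rise.

Call:
drive_tool(series=[[0,0.018,0,0],[0,0.018,0,0]])

```text
time_s: 15.15
tcp_pos: [0.4794, 0.1514, 0.1151]
ee_rot: [[0.722, -0.692, 0.0], [-0.692, -0.722, -0.0], [0.0, 0.0, -1.0]]
wrist_force: [-2.7, -1.3, -1.2]
gripper_width: 0.383
```

Call:
drive_tool(series=[[0,0.018,0,0],[0,0.04,0,0],[0,0.04,0,0],[0,0.04,0,0],[0,0.04,-0.3,0],[0,0.04,-0.7,0],[0,0.04,-1,0],[0,0.04,-1,0]], fingers=64)

```text
time_s: 16.15
tcp_pos: [0.4777, 0.1491, 0.2387]
ee_rot: [[0.723, -0.691, 0.007], [-0.691, -0.723, 0.005], [0.002, -0.008, -1.0]]
wrist_force: [0.6, 1.0, -0.5]
gripper_width: 0.735
```

```bash
python3 st.py; python3 - <<'E'
from h import *
S=grab('side');C=grab('scene');cv2.imwrite('pics/side1.png',S['img']);cv2.imwrite('pics/scene1.png',C['img'])
a=S['img'][180:330,160:420];b=C['img'][210:320,240:450]
a=cv2.resize(a,None,fx=2,fy=2,interpolation=2);b=cv2.resize(b,(520,272),interpolation=2)
cv2.imwrite('pics/after.png',np.vstack([a,b]))
E
```

```text
16.15 [0.4777 0.1491 0.2387] F tool [-0.2 -1.1  0.5] w 63.9 vec tool [-0.1135  0.008  -0.239 ] yang -133.7
```

View pics/after.png

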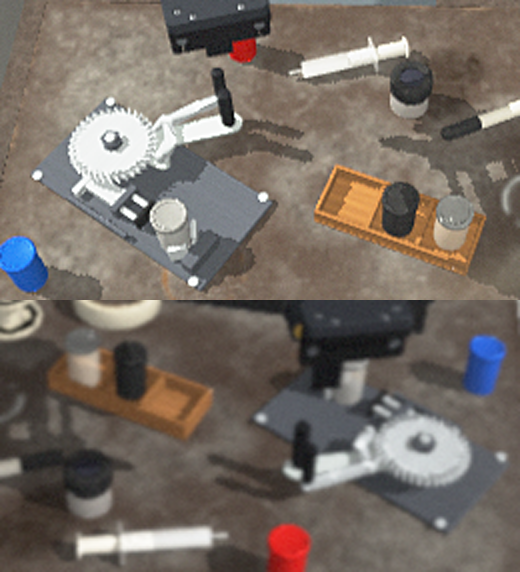

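The lever is fully back, the jaw has retracted, and the can still stands at (172,215) in the top half. Going above the can, jaws along the clamp's x.

Call:
drive_tool(series=[[0.2,-0.3,0,0.08],[0.4,-0.6,0,0.16],[0.609,-0.935,0,0.25],[0.609,-0.935,0,0.34],[0.609,-0.935,0,0.433],[0.609,-0.935,0,0.433],[0.609,-0.935,0,0.433]], fingers=56)

```text
time_s: 17.12
tcp_pos: [0.6062, 0.1785, 0.2343]
ee_rot: [[-0.056, -0.998, -0.001], [-0.998, 0.056, -0.001], [0.001, 0.001, -1.0]]
wrist_force: [-0.2, -0.6, -0.2]
gripper_width: 0.644
```

```bash
python3 st.py; python3 - <<'E'
from h import *
import pickle
v=grab('wrist');cv2.imwrite('pics/w7.png',v['img']);pickle.dump(v,open('w7.pkl','wb'))
print('pred',proj(v,(.608,.1797,.057)))
g=cv2.medianBlur(cv2.cvtColor(v['img'],cv2.COLOR_BGR2GRAY),3)
c=cv2.HoughCircles(g,cv2.HOUGH_GRADIENT,1.2,15,param1=100,param2=22,minRadius=18,maxRadius=45)
for q in c[0][:8]:
    p=onz(v,q[0],q[1],.057);print(q.round(1),p.round(4),'rad mm',round(q[2]/v['k'][0]*(v['e'][2]-.057)*1000/.96,1))
S=grab('side');C=grab('scene')
cv2.imwrite('pics/side2.png',S['img'])
E
```

```text
17.125 [0.6062 0.1785 0.2343] F tool [0.6 0.1 0.2] w 56.0 vec tool [-0.1028 -0.0331 -0.2344] yang 176.8
pred (np.float64(311.1752724738209), np.float64(238.61055291962202))
[49.8 84.6 41.6] [0.7883 0.0544 0.057 ] rad mm 33.7
[309.  239.4  19.8] [0.6098 0.1803 0.057 ] rad mm 16.0
[173.4 125.4  21.4] [0.7045 0.0871 0.057 ] rad mm 17.3
[379.8 138.6  31.1] [0.5523 0.1052 0.057 ] rad mm 25.2
[327.  133.8  44.3] [0.5915 0.0995 0.057 ] rad mm 35.8
[365.4  65.4  44.3] [0.5622 0.0547 0.057 ] rad mm 35.8
[309.  165.   29.5] [0.6062 0.1214 0.057 ] rad mm 23.9
[60.6 53.4 35. ] [0.7755 0.0349 0.057 ] rad mm 28.4
```

The wrist Hough circle puts the can at (0.6098,0.1803), radius 16 mm, which agrees with the seat. Descending.

Call:
drive_tool(series=[[-0.014,-0.024,0,0],[-0.014,-0.024,0.3,0],[-0.014,-0.024,0.6,0],[-0.014,-0.024,0.8,0],[-0.014,-0.024,0.9,0],[-0.014,-0.024,0.9,0]])

```text
time_s: 18.02
tcp_pos: [0.6095, 0.18, 0.1268]
ee_rot: [[-0.059, -0.998, -0.001], [-0.998, 0.059, -0.001], [0.001, 0.001, -1.0]]
wrist_force: [-0.1, -0.2, 0.6]
gripper_width: 0.644
```

```bash
python3 st.py
```

```text
18.025 [0.6095 0.18   0.1268] F tool [ 0.2  0.1 -0.6] w 56.0 vec tool [-0.1048 -0.0363 -0.1269] yang 176.6
```

Call:
drive_tool(series=[[0,0,0.1,0],[0,0,0.22,0],[0,0,0.22,0],[0,0,0.22,0]])

```text
time_s: 18.52
tcp_pos: [0.6096, 0.1801, 0.1009]
ee_rot: [[-0.059, -0.998, 0.0], [-0.998, 0.059, -0.0], [0.0, -0.0, -1.0]]
wrist_force: [-0.1, 0.2, 0.8]
gripper_width: 0.642
```

Call:
drive_tool(series=[[0,0,0,0],[0,0,0,0],[0,0,0,0],[0,0,0,0],[0,0,0,0],[0,0,0,0]], fingers=29)

```text
time_s: 19.27
tcp_pos: [0.6097, 0.1801, 0.101]
ee_rot: [[-0.059, -0.998, 0.001], [-0.998, 0.059, 0.0], [-0.0, -0.001, -1.0]]
wrist_force: [0.2, -1.3, 0.2]
gripper_width: 0.36
```

```bash
python3 st.py
```

```text
19.275 [0.6097 0.1801 0.101 ] F tool [ 1.3 -0.3 -0.2] w 31.3 vec tool [-0.1049 -0.0366 -0.101 ] yang 176.6
```

Gripped on the body at 31.3 mm. Lifting it straight out, then refining the rack pose.

Call:
drive_tool(series=[[0,0,-0.05,0],[0,0,-0.2,0],[0,0,-0.5,0],[0,0,-0.8,0],[0,0,-0.8,0],[0,0,-0.8,0]])

```text
time_s: 20.02
tcp_pos: [0.609, 0.18, 0.1973]
ee_rot: [[-0.059, -0.998, -0.0], [-0.998, 0.059, 0.001], [-0.001, 0.0, -1.0]]
wrist_force: [1.1, 0.7, -0.7]
gripper_width: 0.359
```

```bash
python3 st.py; python3 - <<'E'
from h import *
import pickle
V={'side':grab('side'),'scene':grab('scene'),'wrist':grab('wrist')}
for n,v in V.items():
    cv2.imwrite(f'pics/{n}3.png',v['img'])
    h=cv2.cvtColor(v['img'],cv2.COLOR_BGR2HSV)
    k=((h[...,0]>6)&(h[...,0]<18)&(h[...,1]>125)&(h[...,2]>60)).astype(np.uint8)
    k=cv2.morphologyEx(k,cv2.MORPH_CLOSE,np.ones((5,5)))
    cs=[c for c in cv2.findContours(k,0,2)[0] if cv2.contourArea(c)>300]
    for c in cs:
        hu=cv2.convexHull(c);ap=cv2.approxPolyDP(hu,2.0,True)[:,0]
        print(n,cv2.contourArea(c))
        for q in ap:print('  ',q,'z20',onz(v,*q,.02)[:2].round(4),'z0',onz(v,*q,0)[:2].round(4))
v=V['wrist'] ; print('cell pred px',proj(v,(.496,.2995,.004)))
E
```

```text
20.025 [0.609  0.18   0.1973] F tool [-0.7 -1.1  0.7] w 31.2 vec tool [-0.105  -0.0358 -0.1973] yang 176.6
side 1581.5
   [327 263] z20 [0.4731 0.2698] z0 [0.4631 0.2636]
   [402 288] z20 [0.4471 0.4157] z0 [0.4364 0.4134]
   [392 317] z20 [0.5083 0.4261] z0 [0.4991 0.4241]
   [318 290] z20 [0.531  0.2855] z0 [0.5225 0.2798]
   [317 285] z20 [0.5232 0.2785] z0 [0.5145 0.2725]
scene 851.0
   [259 238] z20 [0.4489 0.4178] z0 [0.4645 0.4338]
   [265 233] z20 [0.4711 0.4186] z0 [0.4872 0.4345]
   [282 230] z20 [0.5048 0.3935] z0 [0.5218 0.4088]
   [322 245] z20 [0.5218 0.2851] z0 [0.5393 0.2975]
   [324 252] z20 [0.5057 0.2673] z0 [0.5227 0.2792]
   [312 265] z20 [0.4552 0.2636] z0 [0.4709 0.2754]
   [260 245] z20 [0.4323 0.3995] z0 [0.4474 0.415 ]
scene 956.5
   [ 0 12] z20 [0.8937 2.5387] z0 [0.9211 2.6112]
   [34 17] z20 [0.9593 2.3439] z0 [0.9885 2.4112]
   [63 26] z20 [0.9767 2.123 ] z0 [1.0063 2.1845]
   [59 34] z20 [0.9071 2.0397] z0 [0.9348 2.0989]
   [35 37] z20 [0.8201 2.0836] z0 [0.8455 2.144 ]
   [ 4 36] z20 [0.7411 2.1967] z0 [0.7644 2.2601]
   [ 0 34] z20 [0.7424 2.2344] z0 [0.7658 2.2988]
cell pred px (np.float64(441.2357038324372), np.float64(348.8478294997792))
```

Rack refined: yaw is about 9.8°, the centre about (0.4855,0.3474), and the empty cell about (0.494,0.300). The two views agree within about 4 mm. Carrying the can over.

Call:
drive_tool(series=[[-0.2,0.2,0,0],[-0.5,0.5,0,-0.05],[-0.8,0.8,0,-0.115],[-0.946,1,0,-0.115],[-0.946,1,0,-0.115],[-0.946,1,0,-0.115],[-0.946,1,0,-0.115]])

```text
time_s: 21.05
tcp_pos: [0.497, 0.2997, 0.1965]
ee_rot: [[0.169, -0.986, -0.0], [-0.986, -0.169, -0.001], [0.0, 0.0, -1.0]]
wrist_force: [-0.2, -0.3, -0.7]
gripper_width: 0.355
```

```bash
python3 st.py; python3 - <<'E'
from h import *
V={'side':grab('side'),'scene':grab('scene')}
tiles=[]
for n,v in V.items():
    p=np.array(proj(v,(.494,.300,.03))).astype(int)
    t=v['img'][p[1]-65:p[1]+35,p[0]-60:p[0]+90].copy()
    for z,c in((.004,(0,255,0)),):
        q=np.array(proj(v,(.494,.300,z)))-[p[0]-60,p[1]-65];cv2.circle(t,tuple(q.astype(int)),1,c,-1)
    tiles.append(cv2.resize(t,None,fx=2.6,fy=2.6,interpolation=2))
cv2.imwrite('pics/pre.png',np.hstack(tiles))
E
```

```text
21.05 [0.497  0.2997 0.1965] F tool [0.3 0.3 0.7] w 30.9 vec tool [-0.2308  0.0316 -0.1966] yang -170.3
```

View pics/pre.png

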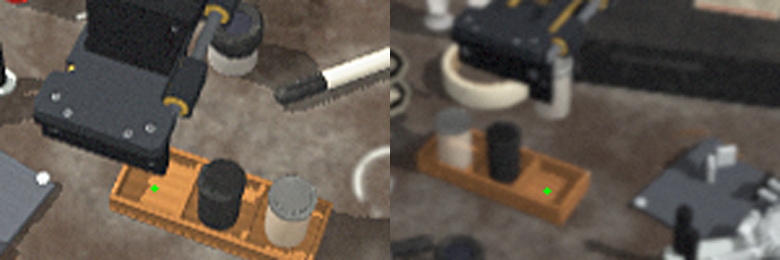

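The projected cell centre (green) lies mid-floor in both views, at (154,188) and (547,190). Lowering.

Call:
drive_tool(series=[[-0.006,0.02,0,0],[-0.006,0.02,0.25,0],[-0.006,0.02,0.5,0],[-0.006,0.02,0.6,0],[-0.006,0.02,0.7,0],[-0.006,0.02,0.75,0],[-0.006,0.02,0.77,0],[-0.006,0.02,0.77,0]])

```text
time_s: 22.15
tcp_pos: [0.4941, 0.3009, 0.1049]
ee_rot: [[0.17, -0.985, 0.001], [-0.985, -0.17, 0.001], [-0.0, -0.001, -1.0]]
wrist_force: [0.2, 0.5, 0.2]
gripper_width: 0.36
```

```bash
python3 st.py
```

```text
22.15 [0.4941 0.3009 0.1049] F tool [-0.5 -0.3 -0.2] w 31.4 vec tool [-0.2326  0.0337 -0.1048] yang -170.2
```

Call:
drive_tool(series=[[0,0,0.015,0],[0,0,0.03,0],[0,0,0.04,0],[0,0,0.04,0],[0,0,0.04,0]])

```text
time_s: 22.78
tcp_pos: [0.4939, 0.3008, 0.0997]
ee_rot: [[0.17, -0.985, 0.0], [-0.985, -0.17, -0.0], [0.0, -0.0, -1.0]]
wrist_force: [-0.4, 0.3, 0.2]
gripper_width: 0.357
```

Call:
drive_tool(series=[[0,0,0.004,0],[0,0,0.008,0],[0,0,0.008,0]])

```text
time_s: 23.15
tcp_pos: [0.494, 0.3008, 0.099]
ee_rot: [[0.17, -0.985, 0.0], [-0.985, -0.17, 0.0], [-0.0, -0.0, -1.0]]
wrist_force: [-0.1, -0.7, 1.6]
gripper_width: 0.359
```

Floor contact (1.6 N) at the expected height. Releasing and rising.

Call:
drive_tool(series=[[0,0,0,0],[0,0,0,0],[0,0,0,0],[0,0,0,0],[0,0,-0.2,0],[0,0,-0.5,0],[0,0,-0.8,0],[0,0,-1,0],[0,0,-1,0]], fingers=54)

```text
time_s: 24.28
tcp_pos: [0.4946, 0.3014, 0.2208]
ee_rot: [[0.17, -0.985, 0.004], [-0.985, -0.17, 0.004], [-0.003, -0.004, -1.0]]
wrist_force: [-0.0, -0.1, -0.2]
gripper_width: 0.62
```

Call:
drive_tool(series=[[0.4,0,-0.3,0],[0.8,0,-0.5,0],[1,0,-0.5,0],[1,0,-0.5,0],[1,0,-0.5,0]])

```text
time_s: 24.9
tcp_pos: [0.514, 0.1827, 0.2775]
ee_rot: [[0.17, -0.985, -0.002], [-0.985, -0.17, -0.001], [0.001, 0.002, -1.0]]
wrist_force: [-0.1, 0.3, 0.1]
gripper_width: 0.624
```

```bash
python3 st.py; python3 - <<'E'
from h import *
S=grab('side');C=grab('scene')
a=S['img'][180:330,160:420];b=C['img'][190:320,230:455]
cv2.imwrite('pics/end.png',np.vstack([cv2.resize(a,(520,300),interpolation=2),cv2.resize(b,(520,300),interpolation=2)]))
for n,v in(('side',S),('scene',C)):print(n,'pred cap',np.round(proj(v,(.494,.3008,.055)),1))
E
```

```text
24.9 [0.514  0.1827 0.2775] F tool [-0.3  0.1 -0.1] w 54.3 vec tool [-0.1125  0.0348 -0.2775] yang -170.2
side pred cap [335.6 269.4]
scene pred cap [309.6 237.5]
```

No views are left, so I'll check numerically by differencing against the first pictures.

```bash
python3 - <<'E'
from h import *
V={n:grab(n) for n in('side','scene')}
P={}
for n,v in V.items():
    o=cv2.imread(f'pics/{n}0.png');d=cv2.absdiff(o,v['img']).max(2)
    sat=cv2.cvtColor(v['img'],cv2.COLOR_BGR2HSV)[...,1]
    u,w=np.array(proj(v,(.494,.3008,.03))).astype(int);m=np.zeros_like(d);m[w-30:w+30,u-22:u+22]=1
    k=((d>30)&(sat<110)&(m>0)).astype(np.uint8)
    nn,l,s,c=cv2.connectedComponentsWithStats(k);i=1+s[1:,4].argmax();P[n]=c[i]
    pr=np.array([proj(v,(.494+.0155*np.cos(t),.3008+.0155*np.sin(t),z)) for t in np.linspace(0,6.3,40) for z in(.004,.055)])
    print(n,'blob box',s[i],c[i].round(1),'pred upright can box',pr.min(0).round(),pr.max(0).round())
    # other two cans unchanged?
    for nm,p in(('can2',(.4857,.3454,.04)),('can1',(.4727,.3927,.04))):
        a,b=np.array(proj(v,p)).astype(int);print(nm,'mean diff',d[b-8:b+8,a-5:a+6].mean().round(1))
print('blob centre 3d',tri(V['side'],P['side'],V['scene'],P['scene']).round(4))
E
```

```text
side blob box [327 262  19  28 423] [335.7 274.8] pred upright can box [327. 262.] [344. 290.]
can2 mean diff 9.2
can1 mean diff 32.2
scene blob box [302 233  16  25 325] [309.5 244.6] pred upright can box [303. 233.] [316. 258.]
can2 mean diff 5.0
can1 mean diff 15.0
blob centre 3d [0.4934 0.3006 0.0334]
```

The can stands upright in the cell. Can_1's pixel difference may only be shadow, so I'll check its position with a template match.

```bash
python3 - <<'E'
from h import *
for n in('side','scene'):
    v=grab(n);o=cv2.imread(f'pics/{n}0.png')
    for nm,p in(('can2',(.4857,.3454,.03)),('can1',(.4727,.3927,.03))):
        a,b=np.array(proj(v,p)).astype(int);t=o[b-17:b+17,a-11:a+12];r_=v['img'][b-27:b+27,a-21:a+22]
        m=cv2.matchTemplate(r_,t,cv2.TM_CCOEFF_NORMED);_,mx,_,l=cv2.minMaxLoc(m)
        print(n,nm,'shift px',(l[0]-10,l[1]-10),'score',round(mx,3),'brightness',t.mean().round(),v['img'][b-17:b+17,a-11:a+12].mean().round())
E
```

```text
side can2 shift px (0, 0) score 0.958 brightness 90.0 93.0
side can1 shift px (0, 0) score 0.8 brightness 154.0 153.0
scene can2 shift px (0, 0) score 0.91 brightness 71.0 68.0
scene can1 shift px (0, 0) score 0.943 brightness 109.0 105.0
```

Both rack cans show zero shift. Handing in.

```bash
python3 -c "
from h import *
print(order.finish_job())"
```

```text
the job is handed in; nothing more can be done
None
```

The film can is out of the clamp and standing upright in the rack's empty end cell. I handed the job in at about 25 s, with the robot touching nothing.

- **Release:** I led the lever about 0.045 rad tighter, with about 9 N on the handle. I then pinched the trigger by position to about 33.5 mm over both posts, and the picture showed the pawl clear of the wheel. The lever was eased back about 0.93 rad until it met its hard stop, where force rose without movement. The trigger force itself could not be measured.
- **Can:** I gripped it on the body at 31.3 mm, lifted it straight out and set it down at about (0.494, 0.300). Floor contact came at the expected height with 1.6 N.
- **Last checks:** In both fixed cameras the can's outline matched the box predicted for an upright can in the cell within 2–3 px. The other two rack cans showed no shift. The match score for can_1 in the side view was only 0.80. I put that down to a shadow but did not confirm it.
- **Not seen by eye:** The 12-picture limit was used up, so the final state was checked only numerically.
- **Rack position:** Early estimates of the rack differed by about 4 mm between views. That is just inside the cell's 5 mm margin.

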